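# Put the weld scraper back in its leaning holder

### The job

Put the scraper away: slide its blade, tip first, through the wide mouth of the leaning steel holder and fully home in the slot hidden behind it, which you have to feel for since it may lie left or right of the mouth's middle. Do not force it, leave the disc stack, the cup brush and the tube offcut where they are, and let go of the scraper when it is home.

Things in the scene. Friction and masses are not known exactly. Their poses are not given: they have to be found in the camera images.
- scraper: Weld scraper, 0.26 kg, lying flat: wooden handle 110 x 28 wide x 24 thick, steel blade 32 wide x 4 thick sticking straight 112 out of its front, square-ended, at mid-thickness. Origin: on the handle's underside below the grip point (handle x -80 to 30 mm, z 0 to 24; blade x 30 to 142). x along the blade to its tip, y across, z up out of its flat face. Centre of mass 10 ahead of the grip point.
- scraper_grip (a point): Grip point: centre of the handle's 28 x 24 mm section, 30 mm behind the handle's front end; axes as the scraper's.
- scraper_tip (a point): Middle of the blade's square end, 142 mm ahead of the grip point; axes as the scraper's.
- holder: Fixed steel holder for the scraper: flat leaning box 130 wide, 80 long, 28 mm thick on a foot plate 120 x 150 x 8 mm, about 110 mm high in all. Origin: centre of the foot plate's underside. x points level to the side where the mouth opens (roughly to the robot's right), z up. The box leans so that its mouth looks out and up, 35 degrees above level.
- slot (a point): Centre of the holder's mouth, 78 mm above the table. x points into the holder along the slot, 35 degrees below level; y sideways along the mouth's width; z square to the blade's flat face, up out of the cover. The mouth is a throat 62 wide (y) x 8 high (z), 35 mm deep (x 0 to 35), with 14 mm lips flaring 30 degrees outward above and below it.
- slot_face (a point): Middle of the throat's end, 35 mm in; axes as the slot's. A rigid square face closes the throat here except for the slot itself: 36 wide, 8 high, square-edged, running straight on. Its middle lies anywhere within 12 mm to either side (y) of this point, differently each time, out of sight. Nothing yields: the blade passes only when it is over the slot.
- slot_stop (a point): Middle of the solid stop at the slot's end, 70 mm in from the mouth, straight behind its middle (not shifted sideways with the slot); axes as the slot's. The blade is home with its tip against the stop; 42 mm of blade then still shows.
- discs: Bystander: stack of grinding discs on the table, 116 mm across, 50 mm high, origin under its centre.
- cup_brush: Bystander: wire cup brush standing on its bristles, 68 mm across, 56 mm high, origin under its centre.
- tube_end: Bystander: upright steel tube offcut, 48 mm across, 70 mm high, origin under its centre.
There are look-alikes about, which are no part of the job. What is meant by the scraper is not orange, and is the larger of those in its own colour. Of the things that look like the holder, take the one that is farthest to the robot's right at the start.

How it is judged:
By the outcome, as a careful person would: the job done as asked, in the order asked, and still so for the second after the job is handed in, with the robot touching nothing.
It also fails if it takes over 48 s, if anything falls off the work surface, if the arm or the gripper's body presses on something with over 40 N, if the wrist force passes 120 N, or if a joint passes its speed limit or range.

### The arm

A 6-joint arm with a two-finger parallel gripper is mounted at the origin on the work surface. World frame = base frame: x ahead of the robot, y to its left, z up, the work surface at z = 0. Lengths are in m, angles in rad, forces in N, time in s.
With the tool pointing down it reaches from about 0.3 to 0.775 m from the base axis. Payload 14.6 kg.
Tool frame: the origin (TCP) lies midway between the tips of the shut fingers; the grasp point (between the pads) lies 19 mm behind it; z points along the fingers, y is the line along which they close (so a half turn about z gives the same grasp; the last joint's range is limited). The gripper opens to 85 mm and grips with 20 to 120 N. Pads are 22 mm wide; open, the fingers measure 114 mm over their backs; the gripper's body (76 mm by 85 mm) begins 54 mm behind the grasp point. The pads swing forward as they close: fully open they stand 13 mm farther back than shut.
Start: joints at [1.269, 0.3, 1.521, -0, 1.321, -0.067], TCP at [0.128, 0.535, 0.21] pointing down, gripper open.
Joint ranges: [-3.03, 3.03], [-0.79, 2.21], [0.23, 2.52], [-1.04, 4.18], [0, 3.07], [-2.55, 2.55]. Speed limits (rad/s): [2.22, 2.22, 2.57, 3.14, 3.14, 3.14].

### API

Orientations are given as [roll, pitch, yaw] about the fixed x, y, z axes, in that order (R = Rz(yaw) Ry(pitch) Rx(roll)).
In Python, from rig import * gives the robot as it stands.
- The arm moves only by the tool send_rows, never from a script. Its argument "steps" is a list of rows, each an object of numbers: "dx", "dy", "dz": the shift along the world's x, y, z in cm; "wx", "wy", "wz": the turn, a rotation vector about the world's x, y, z in rad. In form: [{"dx": .., "dy": .., "dz": .., "wx": .., "wy": .., "wz": ..}, ...]. A call has 1 to 5 rows; each row shifts and turns the commanded pose from where the row before left it; what a row does not reach is not made up. A row lasts 1/10 s, in which the tool goes at most 50 mm and 8.59 degrees, less where a joint would pass 70% of its speed; a pose out of reach is approached as far as the arm can. A call is refused whole if a number of a shift passes 5 or a number of a turn 0.15, either way. A call with a gripper value outside its range is refused whole. "fingers" is the gripper's target within -1 to 1 (shut at 1, half-way at 0, fully open at -1), set as the call begins (left out, the last holds). The fingers move at their own pace and stop on an object; the grip force is fixed at half the most. Time passes only in rows, so rows that do not move let the fingers close. It gives the time, the measured TCP pose, the force, the opening and the grip force at its end, in the units of the state.
- get_state(): the state, without advancing time (a new reading comes with each control period).
- capture(name): name is "scene" or "side" or "wrist"; returns (picture, depth): 384x512x3 uint8, blue, green, red; 384x512 float32, m along the optical axis (not along the pixel's ray), 0 where there is no reading.
- camera_model(name): a dict with "fx", "fy", "cx", "cy" (pixels), "extrinsics" (4x4, takes a point from camera to world coordinates). Camera axes: x right, y up, looking along -z (the intrinsics and any distortion apply to the point x, -y, -z); pixel columns grow to the right and rows downward; lengths in m; the calibration is good to about 2 mm. A picture is of the moment at which its call begins: read the wrist's pose just before it. camera_model takes no time and is no camera call; for the wrist camera it gives the pose at the moment of the call.
- close_job(): hands the job in; it is judged then, once.
The state is a dict: "clock": time; "joint_positions": joint angles; "joint_velocities": joint speeds; "joint_efforts": joint torques, N m; "tcp_pos": TCP position; "tool_rot": TCP orientation; "ft_force": force on the tool from outside, world axes, zero at the start; "wrist_torque": the same for the moment, N m; "grip_width": finger opening in m; "grasp_force": force on a finger pad.
Only numpy, scipy, OpenCV 4.12 (cv2) and the standard library are available. Lean on these libraries where they do the work, as an engineer would, in place of code of your own. Each camera call takes 0.05 s, during which the arm holds its last target. There are 200 camera calls.

## Working session

There is one attempt and no reset: what is moved stays moved. The work goes in short steps, Python scripts to look and compute and a tool call to move; the robot and the scene stay as the last step left them, time stands still between calls to the robot, and variables do not carry over. Pictures are saved under pics/ and viewed, at most 10 in all, crops included, and the job is handed in when it is done.

Besides the shell and the picture viewer there is one more tool, called after ">>>" as name(argument=value, ...) on one line, values as JSON. send_rows: Moves the arm, as the interface text tells. Its arguments: {"type":"object","properties":{"steps":{"type":"array","items":{"type":"object","properties":{"dx":{"type":"number"},"dy":{"type":"number"},"dz":{"type":"number"},"wx":{"type":"number"},"wy":{"type":"number"},"wz":{"type":"number"}}}},"fingers":{"type":"number"}},"required":["steps"]}

```bash
mkdir -p pics; ls; python3 - <<'E'
from rig import *
import cv2,numpy as np
print(get_state())
for n in("scene","side"):
    p,d=capture(n); cv2.imwrite(f"pics/{n}0.png",p); np.save(f"{n}0.npy",d); m=camera_model(n); np.save(f"{n}_E.npy",m["extrinsics"]); print(m)
E
```

```text
pics
{'clock': 0.0, 'joint_positions': array([ 1.26941771e+00,  3.00480424e-01,  1.52160871e+00, -3.12608740e-05,
        1.32070834e+00, -6.65906755e-02]), 'joint_velocities': array([-0.00051503,  0.00087293,  0.00099224,  0.00041811, -0.00168918,
       -0.0005654 ]), 'joint_efforts': array([ 4.47506079e-05, -5.43495262e+01, -3.61812973e+01, -2.50150561e-05,
        3.83946914e-03, -3.36691016e-05]), 'tcp_pos': array([0.12787503, 0.53464842, 0.20970453]), 'tool_rot': array([-3.14038848e+00, -4.99590475e-05,  2.90681244e+00]), 'ft_force': array([ 0.09336815,  0.41264252, -0.97893715]), 'wrist_torque': array([-0.01659573,  0.04425032,  0.02407687]), 'grasp_force': 0.0, 'grip_width': 0.08564404440211976}
{'fx': 493.2061286122295, 'fy': 493.2061286122295, 'cx': 259.56242609179174, 'cy': 186.3150987449147, 'extrinsics': array([[-0.04011694, -0.61187924,  0.78993318,  1.54266948],
       [ 0.99917843, -0.02911844,  0.02818848,  0.03083259],
       [ 0.00575368,  0.79041502,  0.61254468,  0.86707945],
       [ 0.        ,  0.        ,  0.        ,  1.        ]])}
{'fx': 412.2348580169896, 'fy': 412.2348580169896, 'cx': 254.22296393641292, 'cy': 188.18816641446116, 'extrinsics': array([[ 0.87652627,  0.28490049, -0.38798635,  0.1497314 ],
       [-0.48084466,  0.48117229, -0.73298134, -0.75466382],
       [-0.02213846,  0.82903856,  0.55875304,  0.64518152],
       [ 0.        ,  0.        ,  0.        ,  1.        ]])}
```

View pics/scene0.png

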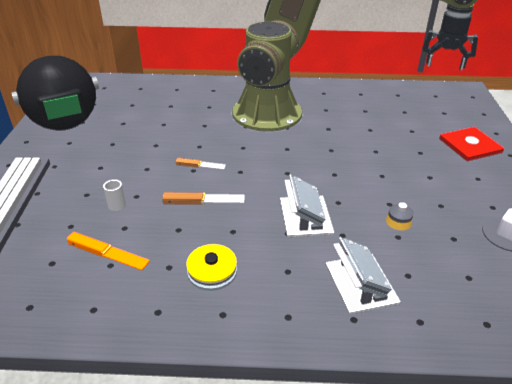

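View pics/side0.png

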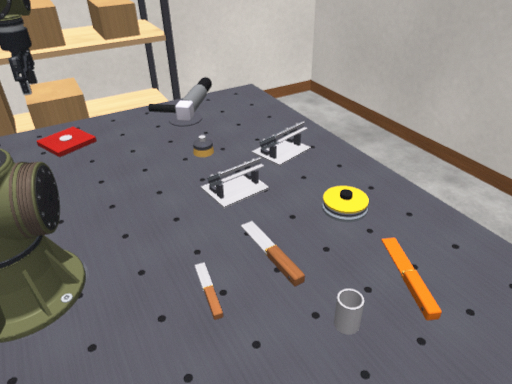

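The scene view looks back at the robot, so image right is +y. The scraper is the larger brown one at (205,198). The right-most holder is at (305,205), with its mouth facing image left. The discs are at (212,265) and the tube at (115,195).

```bash
cat > h.py <<'E'
from rig import *
import cv2,numpy as np
from scipy.spatial.transform import Rotation as Ro
np.set_printoptions(precision=4,suppress=True)
def cloud(d,m):
    v,u=np.mgrid[:384,:512]
    c=np.stack([(u-m["cx"])/m["fx"]*d,-(v-m["cy"])/m["fy"]*d,-d],-1)
    E=np.array(m["extrinsics"]); P=c@E[:3,:3].T+E[:3,3]; P[d<=0]=np.nan
    return P
E
python3 - <<'E'
from h import *
S={}
for n in("scene","side"):
    d=np.load(n+"0.npy"); p=cv2.imread(f"pics/{n}0.png"); m=camera_model(n)
    P=cloud(d,m); S[n]=(p,P)
p,P=S["scene"]
for nm,(u,v) in dict(hand=(185,198),blade=(225,198),tip=(243,198),h1=(308,205),h2=(365,270),disc=(212,262),brush=(402,212),tube=(115,200)).items(): print(nm,P[v,u])
print("table z",np.nanmedian(P[225:235,250:270,2]))
for n,(p,P) in S.items():
    hsv=cv2.cvtColor(p,cv2.COLOR_BGR2HSV)
    br=(hsv[...,0]<14)&(hsv[...,1]>120)&(hsv[...,2]>60)
    reg=(abs(P[...,0]-np.nanmedian(P[198,185,0] if n=="scene" else X0))<.06) if 0 else None
    if n=="scene": c0=P[198,185]
    near=np.linalg.norm(P[...,:2]-c0[:2],axis=-1)<.09
    M=br&near; q=P[M]; print(n,"handle",M.sum(),np.nanmin(q,0),np.nanmax(q,0),np.nanmedian(q,0))
    r=cv2.minAreaRect((q[:,:2]*1000).astype(np.float32)); print(r)
    bl=(hsv[...,1]<60)&(hsv[...,2]>120)&(np.linalg.norm(P[...,:2]-c0[:2]-[0,.11],axis=-1)<.075)&(P[...,2]<.03)
    q=P[bl]; print("blade",bl.sum(),np.nanmedian(q,0)); print(cv2.minAreaRect((q[:,:2]*1000).astype(np.float32)))
    # holder
    if n=="scene": hc=P[205,308]
    near=(np.linalg.norm(P[...,:2]-hc[:2],axis=-1)<.11)
    pl=near&(hsv[...,1]<50)&(hsv[...,2]>150)&(abs(P[...,2]-.008)<.006)
    q=P[pl]; print("plate",pl.sum(),np.nanmedian(q,0),cv2.minAreaRect((q[:,:2]*1000).astype(np.float32)))
    bx=near&(P[...,2]>.03); q=P[bx]; print("box",bx.sum(),np.nanmin(q,0),np.nanmax(q,0))
    np.save(f"box_{n}.npy",q)
E
```

```text
hand [ 0.5178 -0.207   0.025 ]
blade [ 0.5009 -0.1007  0.0153]
tip [ 0.5015 -0.0513  0.0178]
h1 [0.5888 0.1188 0.0726]
h2 [0.8105 0.2315 0.0814]
disc [nan nan nan]
brush [0.5705 0.3616 0.0435]
tube [ 0.5536 -0.3853  0.0405]
table z 0.0006164696124805191
scene handle 215 [ 0.4985 -0.2697  0.0028] [ 0.5239 -0.1645  0.0272] [ 0.5176 -0.2166  0.0164]
((517.0028686523438, -218.2930908203125), (105.27594757080078, 24.732830047607422), 83.06511688232422)
blade 1558 [ 0.5243 -0.096   0.0011]
((519.142333984375, -93.9868392944336), (141.7384033203125, 149.53416442871094), 67.39746856689453)
plate 813 [0.5904 0.0966 0.0081] ((592.2479858398438, 105.19778442382812), (215.3463592529297, 168.59132385253906), 12.10848617553711)
box 1293 [0.4797 0.0609 0.0303] [0.6227 0.163  0.0983]
side handle 629 [ 0.4888 -0.2715  0.0034] [ 0.5182 -0.1635  0.0258] [ 0.4995 -0.2254  0.022 ]
((503.3168029785156, -217.52613830566406), (27.60638999938965, 107.61079406738281), 2.2877964973449707)
blade 464 [ 0.5013 -0.0992  0.0125]
((506.7430114746094, -95.66736602783203), (45.396121978759766, 135.8721466064453), 1.718876600265503)
plate 781 [0.5551 0.0971 0.0063] ((553.087158203125, 116.47761535644531), (147.77011108398438, 115.69112396240234), 7.757367134094238)
box 690 [0.4817 0.06   0.03  ] [0.6211 0.1526 0.0958]
```

>>> send_rows(steps=[{"dx":1.9,"dy":-3.4,"dz":0.3,"wz":-0.067},{"dx":1.9,"dy":-3.4,"dz":0.3,"wz":-0.067},{"dx":1.9,"dy":-3.4,"dz":0.3,"wz":-0.067},{"dx":1.9,"dy":-3.4,"dz":0.3,"wz":-0.067},{"dx":1.9,"dy":-3.4,"dz":0.3,"wz":-0.067}], fingers=-1)

```text
invalid input
```

>>> send_rows(steps=[{"dx":1.9,"dy":-3.4,"dz":0.3,"wz":-0.067},{"dx":1.9,"dy":-3.4,"dz":0.3,"wz":-0.067},{"dx":1.9,"dy":-3.4,"dz":0.3,"wz":-0.067},{"dx":1.9,"dy":-3.4,"dz":0.3,"wz":-0.067},{"dx":1.9,"dy":-3.4,"dz":0.3,"wz":-0.067}])

```text
invalid input
```

>>> send_rows(steps=[{"dx":1.9,"dy":-3.4,"dz":0.3,"wz":-0.067},{"dx":1.9,"dy":-3.4,"dz":0.3,"wz":-0.067},{"dx":1.9,"dy":-3.4,"dz":0.3,"wz":-0.067},{"dx":1.9,"dy":-3.4,"dz":0.3,"wz":-0.067},{"dx":1.9,"dy":-3.4,"dz":0.3,"wz":-0.067}])

```text
invalid input
```

```bash
python3 - <<'E'
from h import *
s=get_state(); print(s["clock"],s["tcp_pos"],s["tool_rot"])
p,d=capture("wrist"); m=camera_model("wrist"); cv2.imwrite("pics/w1.png",p); np.save("w1.npy",cloud(d,m)); print(m)
R=Ro.from_euler("xyz",s["tool_rot"]); print("cam in tool",R.inv().apply(m["extrinsics"][:3,3]-s["tcp_pos"]), R.inv().as_matrix()@m["extrinsics"][:3,:3])
E
```

```text
0.1 [0.1279 0.5347 0.2098] [-3.1406 -0.0001  2.9068]
{'fx': 274.0456065059777, 'fy': 274.0456065059777, 'cx': 254.23495237486304, 'cy': 187.9447509433973, 'extrinsics': array([[ 0.2331, -0.9228, -0.3069,  0.0493],
       [ 0.9725,  0.2209,  0.0745,  0.5541],
       [-0.001 , -0.3158,  0.9488,  0.3743],
       [ 0.    ,  0.    ,  0.    ,  1.    ]])}
cam in tool [ 0.081   0.0004 -0.1645] [[-0.0004  0.9488  0.3159]
 [ 1.      0.0004  0.0001]
 [-0.      0.3159 -0.9488]]
```

View pics/w1.png

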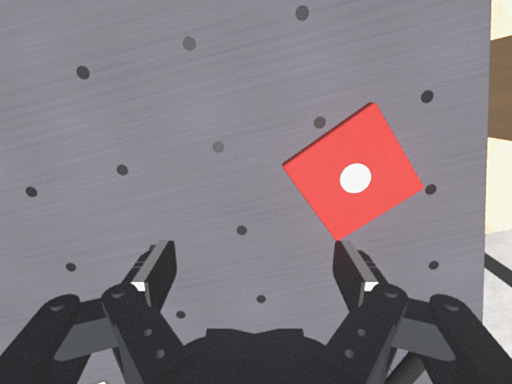

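The wrist view shows only a red plate and the fingers. The moves were refused, so I'll try again with all the keys filled in.

>>> send_rows(steps=[{"dx":1.9,"dy":-3.4,"dz":0.3,"wx":0,"wy":0,"wz":-0.067},{"dx":1.9,"dy":-3.4,"dz":0.3,"wx":0,"wy":0,"wz":-0.067},{"dx":1.9,"dy":-3.4,"dz":0.3,"wx":0,"wy":0,"wz":-0.067},{"dx":1.9,"dy":-3.4,"dz":0.3,"wx":0,"wy":0,"wz":-0.067},{"dx":1.9,"dy":-3.4,"dz":0.3,"wx":0,"wy":0,"wz":-0.067}], fingers=-1.0)

```text
clock: 0.65
tcp_pos: [0.2233, 0.3634, 0.2252]
tool_rot: [-3.141, 0.0, 2.569]
ft_force: [0.4, 0.9, 0.9]
grip_width: 0.0851
grasp_force: 0.0
```

>>> send_rows(steps=[{"dx":1.9,"dy":-3.4,"dz":0.3,"wx":0,"wy":0,"wz":-0.067},{"dx":1.9,"dy":-3.4,"dz":0.3,"wx":0,"wy":0,"wz":-0.067},{"dx":1.9,"dy":-3.4,"dz":0.3,"wx":0,"wy":0,"wz":-0.067},{"dx":1.9,"dy":-3.4,"dz":0.3,"wx":0,"wy":0,"wz":-0.067},{"dx":1.9,"dy":-3.4,"dz":0.3,"wx":0,"wy":0,"wz":-0.067}])

```text
clock: 1.15
tcp_pos: [0.3183, 0.1934, 0.2405]
tool_rot: [3.141, 0.0, 2.234]
ft_force: [0.4, 1.4, 0.1]
grip_width: 0.0854
grasp_force: 0.0
```

>>> send_rows(steps=[{"dx":1.9,"dy":-3.4,"dz":0,"wx":0,"wy":0,"wz":-0.067},{"dx":1.9,"dy":-3.4,"dz":0,"wx":0,"wy":0,"wz":-0.067},{"dx":1.9,"dy":-3.4,"dz":0,"wx":0,"wy":0,"wz":-0.067},{"dx":1.9,"dy":-3.4,"dz":0,"wx":0,"wy":0,"wz":-0.067},{"dx":1.9,"dy":-3.4,"dz":0,"wx":0,"wy":0,"wz":-0.067}])

```text
clock: 1.65
tcp_pos: [0.4134, 0.0233, 0.2403]
tool_rot: [3.142, -0.0, 1.899]
ft_force: [-0.0, -0.2, -0.4]
grip_width: 0.0854
grasp_force: 0.0
```

```bash
python3 - <<'E'
from h import *
s=get_state(); print(s["clock"],s["tcp_pos"],s["tool_rot"])
p,d=capture("wrist"); m=camera_model("wrist"); cv2.imwrite("pics/w2.png",p); np.save("w2.npy",cloud(d,m))
E
```

```text
1.65 [0.4134 0.0233 0.2403] [ 3.1415 -0.      1.8988]
```

View pics/w2.png

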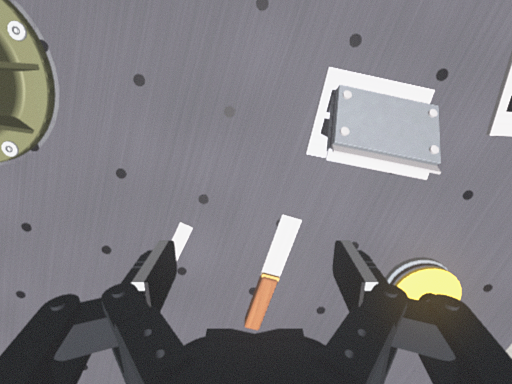

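The wrist view shows the holder clearly: plate corners near (331,68), (434,90), (430,178) and (308,155), cover at (385,125), lips facing down in the image. The scraper blade tip is at (290,217) and the handle at (262,303).

```bash
python3 - <<'E'
from h import *
P=np.load("w2.npy"); p=cv2.imread("pics/w2.png"); m=camera_model("wrist"); E=m["extrinsics"]
hsv=cv2.cvtColor(p,cv2.COLOR_BGR2HSV)
def onz(u,v,z):
    u=np.asarray(u,float);v=np.asarray(v,float)
    c=np.stack([(u-m["cx"])/m["fx"],-(v-m["cy"])/m["fy"],-np.ones_like(u)],-1)@E[:3,:3].T
    return E[:3,3]+c*((z-E[2,3])/c[...,2])[...,None]
def sub(x0,x1,y0,y1):
    M=np.zeros((384,512),bool);M[y0:y1,x0:x1]=1;return M
# plate corners
pl=sub(300,450,55,190)&(hsv[...,1]<40)&(hsv[...,2]>215)
v,u=np.nonzero(pl); q=onz(u,v,.008)[:,:2]*1000
print("plate",pl.sum(),cv2.minAreaRect(q.astype(np.float32)))
# cover: plane fit
B=sub(335,440,85,172)&(P[...,2]>.03); q=P[B]; q=q[~np.isnan(q).any(1)]
rng=np.random.default_rng(0); best=0
for _ in range(400):
    a,b,c=q[rng.choice(len(q),3,False)]; n=np.cross(b-a,c-a); n/=np.linalg.norm(n)+1e-12
    i=abs((q-a)@n)<.0015
    if i.sum()>best: best=i.sum(); I=i
c=q[I].mean(0); n=np.linalg.svd(q[I]-c)[2][2]; n*=np.sign(n[2])
print("cover",len(q),best,c,"n",n,"elev of normal",np.degrees(np.arcsin(n[2])))
h=n[:2]/np.hypot(*n[:2]); print("horiz normal dir",h,np.degrees(np.arctan2(h[1],h[0])))
print("std",np.std((q[I]-c)@n))
yv=np.cross([0,0,1],n); yv/=np.linalg.norm(yv); xv=np.cross(yv,n)
i2=abs((q-c)@n)<.003
ab=np.c_[(q[i2]-c)@xv,(q[i2]-c)@yv]*1000
r=cv2.minAreaRect(ab.astype(np.float32)); print("xv",xv,"yv",yv,r,np.percentile(ab,[0,1,99,100],axis=0))
print("rect corners world\n",c+cv2.boxPoints(r)/1000@np.array([xv,yv]))
# scraper
br=sub(240,290,265,335)&(hsv[...,0]<16)&(hsv[...,1]>110)
v,u=np.nonzero(br); print("handle med z",np.nanmedian(P[br][:,2])); q=onz(u,v,.024)[:,:2]*1000; print("handle",br.sum(),cv2.minAreaRect(q.astype(np.float32)))
bl=sub(258,305,210,275)&(hsv[...,1]<50)&(hsv[...,2]>200)
v,u=np.nonzero(bl); q=onz(u,v,.014)[:,:2]*1000; r=cv2.minAreaRect(q.astype(np.float32)); print("blade",bl.sum(),np.nanmedian(P[bl][:,2]),r,cv2.boxPoints(r))
E
```

```text
plate 3981 ((580.328125, 116.41830444335938), (204.16159057617188, 123.15642547607422), 7.19399881362915)
cover 7799 5932 [0.5515 0.1169 0.0696] n [-0.0708  0.5645  0.8224] elev of normal 55.32173544316965
horiz normal dir [-0.1244  0.9922] 97.1479437204966
std 0.0006332994576761199
xv [-0.1023  0.816  -0.569 ] yv [-0.9922 -0.1244  0.    ] ((-1.7651634216308594, -1.59613037109375), (131.0460205078125, 93.99893188476562), 89.78067016601562) [[-48.6063 -67.1987]
 [-47.3977 -64.2443]
 [ 43.0343  62.9146]
 [ 45.3741  63.9138]]
rect corners world
 [[0.623  0.0853 0.0974]
 [0.6137 0.162  0.044 ]
 [0.4836 0.1461 0.0437]
 [0.4929 0.0694 0.0972]]
handle med z 0.024621516598480442
handle 819 ((504.17559814453125, -218.01272583007812), (27.727516174316406, 108.76116180419922), 1.6737945079803467)
blade 1230 0.014653268523726476 ((503.0867919921875, -107.49603271484375), (33.29871368408203, 110.32933044433594), 1.6068476438522339) [[ 484.8971  -52.8199]
 [ 487.9908 -163.1059]
 [ 521.2765 -162.1721]
 [ 518.1827  -51.8862]]
```

>>> send_rows(steps=[{"dx":1.82,"dy":-4.32,"dz":-1.0,"wx":0,"wy":0,"wz":-0.06},{"dx":1.82,"dy":-4.32,"dz":-1.0,"wx":0,"wy":0,"wz":-0.06},{"dx":1.82,"dy":-4.32,"dz":-1.0,"wx":0,"wy":0,"wz":-0.06},{"dx":1.82,"dy":-4.32,"dz":-1.0,"wx":0,"wy":0,"wz":-0.06},{"dx":1.82,"dy":-4.32,"dz":-1.0,"wx":0,"wy":0,"wz":-0.06}])

```text
clock: 2.2
tcp_pos: [0.5043, -0.193, 0.1896]
tool_rot: [-3.141, -0.0, 1.599]
ft_force: [0.1, 1.0, 0.5]
grip_width: 0.0852
grasp_force: 0.0
```

>>> send_rows(steps=[{"dx":0,"dy":0,"dz":-4.0,"wx":0,"wy":0,"wz":0},{"dx":0,"dy":0,"dz":-4.0,"wx":0,"wy":0,"wz":0},{"dx":0,"dy":0,"dz":-4.0,"wx":0,"wy":0,"wz":0},{"dx":0,"dy":0,"dz":0,"wx":0,"wy":0,"wz":0}])

```text
clock: 2.6
tcp_pos: [0.5013, -0.19, 0.0656]
tool_rot: [-3.134, -0.004, 1.602]
ft_force: [-0.0, 0.4, 0.3]
grip_width: 0.085
grasp_force: 0.0
```

```bash
python3 - <<'E'
from h import *
s=get_state(); print(s["clock"],s["tcp_pos"],s["tool_rot"],s["ft_force"])
p,d=capture("wrist"); m=camera_model("wrist"); cv2.imwrite("pics/w3.png",p); P=cloud(d,m)
hsv=cv2.cvtColor(p,cv2.COLOR_BGR2HSV)
near=(abs(P[...,0]-.505)<.03)
br=near&(P[...,1]<-.15)&(P[...,1]>-.29)&(hsv[...,0]<16)&(hsv[...,1]>110)&(P[...,2]>.018); q=P[br]; print("handle",br.sum(),np.nanmin(q,0),np.nanmax(q,0),cv2.minAreaRect((q[:,:2]*1000).astype(np.float32)))
bl=near&(P[...,1]>-.17)&(P[...,1]<-.03)&(P[...,2]>.009)&(P[...,2]<.02); q=P[bl]; r=cv2.minAreaRect((q[:,:2]*1000).astype(np.float32)); print("blade",bl.sum(),np.median(q[:,2]),r)
for a in (-.15,-.13,-.11,-.09,-.07):
    s=q[abs(q[:,1]-a)<.004]; print(a,s[:,0].min(),s[:,0].max(),s[:,0].mean())
E
```

```text
2.6 [ 0.5013 -0.19    0.0656] [-3.1336 -0.004   1.6016] [-0.0327  0.3801  0.3042]
handle 3674 [ 0.4926 -0.2691  0.0236] [ 0.522  -0.1613  0.03  ] ((507.03533935546875, -215.1964111328125), (27.00960350036621, 107.5082778930664), 1.8934199810028076)
blade 6821 0.017957213563129792 ((503.821533203125, -106.63818359375), (32.060768127441406, 115.53219604492188), 1.9185309410095215)
-0.15 0.4895675199558398 0.5207686673585724 0.5050302625060287
-0.13 0.488523119941086 0.5203841957571335 0.5044858846060642
-0.11 0.4882380240349014 0.5200178221213916 0.5040767452931862
-0.09 0.487335029866193 0.5192042639866123 0.5031249424692267
-0.07 0.48645064666681814 0.5184018099875892 0.5025975223598459
```

View pics/w3.png

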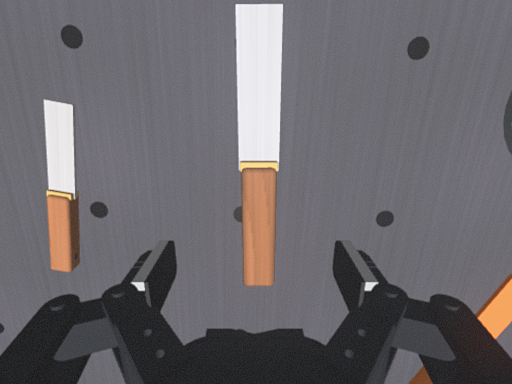

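The scraper is centred below the fingers: handle at (259,225), blade going up to (259,5), nothing in the way. The measured axis gives small corrections of +5 mm in x and -2 mm in y.

>>> send_rows(steps=[{"dx":0.5,"dy":-0.2,"dz":-1.6,"wx":-0.004,"wy":-0.008,"wz":0.002},{"dx":0,"dy":0,"dz":-1.5,"wx":0,"wy":0,"wz":0},{"dx":0,"dy":0,"dz":-1.5,"wx":0,"wy":0,"wz":0},{"dx":0,"dy":0,"dz":-1.4,"wx":0,"wy":0,"wz":0},{"dx":0,"dy":0,"dz":0,"wx":0,"wy":0,"wz":0}])

```text
clock: 3.15
tcp_pos: [0.509, -0.193, 0.0103]
tool_rot: [3.134, 0.004, 1.604]
ft_force: [-0.6, -0.5, -0.0]
grip_width: 0.0854
grasp_force: 0.0
```

>>> send_rows(steps=[{"dx":0,"dy":0,"dz":0,"wx":0,"wy":0,"wz":0},{"dx":0,"dy":0,"dz":0,"wx":0,"wy":0,"wz":0},{"dx":0,"dy":0,"dz":0,"wx":0,"wy":0,"wz":0},{"dx":0,"dy":0,"dz":0,"wx":0,"wy":0,"wz":0},{"dx":0,"dy":0,"dz":0,"wx":0,"wy":0,"wz":0}], fingers=1.0)

```text
clock: 3.65
tcp_pos: [0.5091, -0.1931, 0.0105]
tool_rot: [3.133, 0.004, 1.604]
ft_force: [-0.6, 0.8, 1.0]
grip_width: 0.0125
grasp_force: 0.0
```

```bash
python3 - <<'E'
from h import *
s=get_state(); print(s["clock"],s["tcp_pos"],s["grip_width"],s["grasp_force"])
p,d=capture("wrist"); cv2.imwrite("pics/w4.png",p)
E
```

```text
3.65 [ 0.5091 -0.1931  0.0105] 0.012463062785398106 0.0
```

View pics/w4.png

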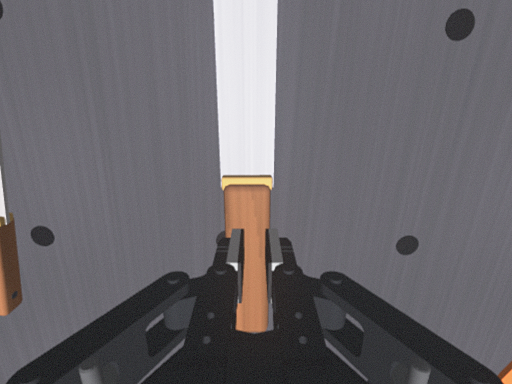

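The fingers (237,265)/(275,265) closed above the handle rather than around it, and the scraper hasn't moved. I'll measure the tip height from the depth image.

```bash
python3 - <<'E'
from h import *
p,d=capture("wrist"); m=camera_model("wrist"); P=cloud(d,m); s=get_state()
print(s["tcp_pos"],s["grip_width"],s["ft_force"],"cam",m["extrinsics"][:3,3])
for v in range(222,300,6): print(v,[np.round(P[v,u],3).tolist() for u in (232,237,255,275,280)])
hsv=cv2.cvtColor(p,cv2.COLOR_BGR2HSV)
print("handle z",np.nanmedian(P[195:225,235:262,2]),"blade",np.nanmedian(P[60:160,230:260,2]),"table",np.nanmedian(P[60:160,330:400,2]))
print("blade x by y",[(np.nanmean(P[v,225:268,1]),np.nanmean(P[v,225:268,0])) for v in (20,80,140,165)],"front y",[(v,P[v,247,1],P[v,247,2]) for v in range(168,194,3)])
E
```

```text
[ 0.509  -0.1931  0.0104] 6.353893978201471e-05 [-0.0418  0.0758  0.333 ] cam [ 0.5051 -0.1111  0.1745]
222 [[0.495, -0.184, 0.024], [0.498, -0.183, 0.026], [0.509, -0.183, 0.025], [0.524, -0.194, 0.001], [0.527, -0.194, 0.001]]
228 [[0.495, -0.187, 0.025], [0.498, -0.187, 0.026], [0.509, -0.187, 0.024], [0.524, -0.199, 0.0], [0.528, -0.199, 0.001]]
234 [[0.495, -0.192, 0.025], [0.498, -0.192, 0.025], [0.509, -0.191, 0.024], [0.524, -0.204, 0.001], [0.528, -0.204, 0.0]]
240 [[0.497, -0.186, 0.042], [0.499, -0.186, 0.043], [0.51, -0.195, 0.025], [0.52, -0.185, 0.042], [0.523, -0.185, 0.043]]
246 [[0.497, -0.186, 0.049], [0.5, -0.182, 0.055], [0.51, -0.199, 0.025], [0.519, -0.185, 0.049], [0.522, -0.185, 0.049]]
252 [[0.497, -0.186, 0.055], [0.5, -0.181, 0.062], [0.51, -0.205, 0.023], [0.519, -0.185, 0.055], [0.521, -0.185, 0.055]]
258 [[0.498, -0.186, 0.059], [0.5, -0.181, 0.067], [0.51, -0.209, 0.024], [0.519, -0.185, 0.06], [0.521, -0.185, 0.059]]
264 [[0.499, -0.179, 0.075], [0.501, -0.18, 0.072], [0.51, -0.213, 0.025], [0.517, -0.18, 0.072], [0.519, -0.179, 0.074]]
270 [[0.499, -0
[... 937 characters left out ...]
4(0.502839411813843))] front y [(168, np.float64(-0.15236641588658098), np.float64(0.014890072098512425)), (171, np.float64(-0.1542403833208128), np.float64(0.01483737368069607)), (174, np.float64(-0.15628705542644344), np.float64(0.01422469805167148)), (177, np.float64(-0.15660107038932267), np.float64(0.0196028883201258)), (180, np.float64(-0.15806802978820933), np.float64(0.020837555592353008)), (183, np.float64(-0.16014522298330006), np.float64(0.02010155354329421)), (186, np.float64(-0.16105651532487142), np.float64(0.022994698504969907)), (189, np.float64(-0.16250987507144088), np.float64(0.024137619673892885)), (192, np.float64(-0.16431473342205388), np.float64(0.024248082711722352))]
```

```bash
python3 - <<'E'
from h import *
s=get_state(); print(s["tcp_pos"],s["grip_width"],s["ft_force"])
p,d=capture("wrist"); cv2.imwrite("pics/w5.png",p[180:,140:380]); P=cloud(d,camera_model("wrist"))
for v in range(222,300,6): print(v,[np.round(P[v,u],3).tolist() for u in (238,246,250,254,258,262,268)])
E
```

```text
[ 0.509  -0.1931  0.0104] 6.353893978201471e-05 [-0.0418  0.0758  0.333 ]
222 [[0.499, -0.183, 0.025], [0.504, -0.183, 0.025], [0.506, -0.183, 0.025], [0.509, -0.183, 0.024], [0.511, -0.183, 0.025], [0.513, -0.183, 0.024], [0.517, -0.183, 0.024]]
228 [[0.499, -0.187, 0.025], [0.504, -0.182, 0.035], [0.506, -0.182, 0.036], [0.508, -0.182, 0.035], [0.511, -0.182, 0.035], [0.513, -0.181, 0.036], [0.517, -0.188, 0.023]]
234 [[0.499, -0.191, 0.025], [0.504, -0.182, 0.043], [0.506, -0.182, 0.043], [0.508, -0.181, 0.043], [0.511, -0.181, 0.043], [0.513, -0.182, 0.043], [0.518, -0.192, 0.023]]
240 [[0.5, -0.186, 0.042], [0.504, -0.181, 0.05], [0.506, -0.182, 0.049], [0.508, -0.181, 0.049], [0.51, -0.182, 0.049], [0.512, -0.181, 0.05], [0.516, -0.185, 0.043]]
246 [[0.5, -0.186, 0.047], [0.504, -0.181, 0.056], [0.506, -0.182, 0.055], [0.508, -0.182, 0.055], [0.51, -0.181, 0.056], [0.512, -0.181, 0.055], [0.515, -0.181, 0.056]]
252 [[0.5, -0.186, 0.054], [0.504, -0.181, 0.061], [0.506, -0.181, 0.061], [0.508, -0.181, 0.062], [0.51, -0.181, 0.061], [0.512, -0.182, 0.06], [0.515, -0.181, 0.061]]

[... 485 characters left out ...]
0.514, -0.179, 0.078]]
276 [[0.502, -0.18, 0.081], [0.505, -0.181, 0.08], [0.507, -0.185, 0.074], [0.508, -0.188, 0.07], [0.51, -0.188, 0.07], [0.511, -0.18, 0.082], [0.514, -0.18, 0.081]]
282 [[0.502, -0.18, 0.084], [0.505, -0.181, 0.084], [0.507, -0.186, 0.077], [0.509, -0.192, 0.069], [0.51, -0.192, 0.069], [0.511, -0.181, 0.084], [0.514, -0.18, 0.084]]
288 [[0.502, -0.18, 0.088], [0.505, -0.181, 0.088], [0.507, -0.189, 0.077], [0.509, -0.195, 0.07], [0.511, -0.195, 0.069], [0.511, -0.181, 0.087], [0.513, -0.181, 0.087]]
294 [[0.502, -0.181, 0.091], [0.505, -0.182, 0.09], [0.507, -0.192, 0.078], [0.509, -0.198, 0.07], [0.511, -0.199, 0.069], [0.511, -0.184, 0.087], [0.513, -0.179, 0.092]]
```

View pics/w5.png

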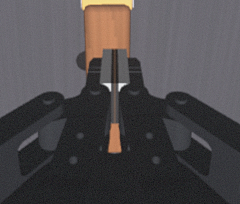

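The shut tips sit at z≈0.033 while the reported TCP is 0.010, so the real tips are about 22 mm behind the reported TCP. I'll reopen, undo the over-correction, and go lower in small steps while watching the force.

>>> send_rows(steps=[{"dx":-0.45,"dy":0.2,"dz":0,"wx":0.004,"wy":0.008,"wz":-0.003},{"dx":0,"dy":0,"dz":0,"wx":0,"wy":0,"wz":0},{"dx":0,"dy":0,"dz":0,"wx":0,"wy":0,"wz":0},{"dx":0,"dy":0,"dz":0,"wx":0,"wy":0,"wz":0},{"dx":0,"dy":0,"dz":0,"wx":0,"wy":0,"wz":0}], fingers=-1.0)

```text
clock: 4.3
tcp_pos: [0.5045, -0.1911, 0.0103]
tool_rot: [3.142, 0.0, 1.601]
ft_force: [-0.4, -0.1, -0.4]
grip_width: 0.0724
grasp_force: 0.0
```

>>> send_rows(steps=[{"dx":0,"dy":0,"dz":-0.5,"wx":0,"wy":0,"wz":0},{"dx":0,"dy":0,"dz":-0.5,"wx":0,"wy":0,"wz":0},{"dx":0,"dy":0,"dz":0,"wx":0,"wy":0,"wz":0}])

```text
clock: 4.6
tcp_pos: [0.504, -0.1909, -0.0007]
tool_rot: [-3.14, -0.001, 1.601]
ft_force: [-0.4, -0.5, 0.3]
grip_width: 0.0855
grasp_force: 0.0
```

```bash
python3 - <<'E'
from h import *
s=get_state(); print(s["clock"],s["tcp_pos"],s["tool_rot"],s["ft_force"],s["grip_width"])
p,d=capture("wrist"); P=cloud(d,camera_model("wrist"))
# finger front faces: lowest z of points near the fingers in y -.19..-.17 and |x-.5045|>.03
for sgn in (-1,1):
    M=(sgn*(P[...,0]-.5045)>.035)&(sgn*(P[...,0]-.5045)<.06)&(abs(P[...,1]+.185)<.015)&(P[...,2]>.005)&(P[...,2]<.08)
    print(sgn,M.sum(),np.percentile(P[M][:,2],[0,2,10]) if M.any() else "")
E
```

```text
4.6 [ 0.504  -0.1909 -0.0007] [-3.1403 -0.0006  1.6007] [-0.415  -0.5328  0.2876] 0.08551271599943056
-1 2373 [0.0342 0.0376 0.0433]
1 2483 [0.034  0.0374 0.0429]
```

>>> send_rows(steps=[{"dx":0,"dy":0,"dz":-0.6,"wx":0,"wy":0,"wz":0},{"dx":0,"dy":0,"dz":-0.6,"wx":0,"wy":0,"wz":0},{"dx":0,"dy":0,"dz":-0.5,"wx":0,"wy":0,"wz":0},{"dx":0,"dy":0,"dz":0,"wx":0,"wy":0,"wz":0}])

```text
clock: 5.05
tcp_pos: [0.504, -0.1909, -0.0176]
tool_rot: [-3.14, -0.001, 1.601]
ft_force: [-0.7, -0.9, 0.2]
grip_width: 0.0853
grasp_force: 0.0
```

>>> send_rows(steps=[{"dx":0,"dy":0,"dz":0,"wx":0,"wy":0,"wz":0},{"dx":0,"dy":0,"dz":0,"wx":0,"wy":0,"wz":0},{"dx":0,"dy":0,"dz":0,"wx":0,"wy":0,"wz":0},{"dx":0,"dy":0,"dz":0,"wx":0,"wy":0,"wz":0},{"dx":0,"dy":0,"dz":0,"wx":0,"wy":0,"wz":0}], fingers=1.0)

```text
clock: 5.55
tcp_pos: [0.5047, -0.1912, -0.0163]
tool_rot: [3.141, 0.0, 1.601]
ft_force: [-0.9, 1.0, 4.9]
grip_width: 0.0267
grasp_force: 60.4
```

>>> send_rows(steps=[{"dx":0,"dy":0,"dz":0,"wx":0,"wy":0,"wz":0},{"dx":0,"dy":0,"dz":0,"wx":0,"wy":0,"wz":0}])

```text
clock: 5.75
tcp_pos: [0.5047, -0.1912, -0.0163]
tool_rot: [3.141, 0.0, 1.601]
ft_force: [-1.9, 0.5, 5.7]
grip_width: 0.0265
grasp_force: 60.4
```

>>> send_rows(steps=[{"dx":0,"dy":0,"dz":1.0,"wx":0,"wy":0,"wz":0},{"dx":0,"dy":0,"dz":3.0,"wx":0,"wy":0,"wz":0.02},{"dx":0.5,"dy":0,"dz":3.0,"wx":0,"wy":0,"wz":0.03},{"dx":0.5,"dy":0,"dz":3.0,"wx":0,"wy":0,"wz":0.03},{"dx":0,"dy":0,"dz":3.0,"wx":0,"wy":0,"wz":0.015}])

```text
clock: 6.25
tcp_pos: [0.5145, -0.1909, 0.1149]
tool_rot: [-3.142, -0.0, 1.697]
ft_force: [0.7, 0.0, -2.0]
grip_width: 0.0269
grasp_force: 59.7
```

>>> send_rows(steps=[{"dx":0,"dy":0,"dz":3.0,"wx":0,"wy":0,"wz":0},{"dx":0,"dy":0,"dz":3.0,"wx":0,"wy":0,"wz":0},{"dx":0,"dy":0,"dz":0,"wx":0,"wy":0,"wz":0},{"dx":0,"dy":0,"dz":0,"wx":0,"wy":0,"wz":0}])

```text
clock: 6.65
tcp_pos: [0.5143, -0.191, 0.1734]
tool_rot: [3.141, 0.0, 1.696]
ft_force: [0.4, 0.5, -3.2]
grip_width: 0.0266
grasp_force: 59.8
```

```bash
cat > bl.py <<'E'
from h import *
s=get_state(); print(s["clock"],s["tcp_pos"],s["tool_rot"],s["ft_force"],s["grip_width"],s["grasp_force"])
p,d=capture("wrist"); m=camera_model("wrist"); P=cloud(d,m)
R=Ro.from_euler("xyz",s["tool_rot"]); T=R.inv().apply((P-s["tcp_pos"]).reshape(-1,3)).reshape(P.shape)
M=(abs(T[...,1])<.04)&(T[...,0]>.035)&(T[...,0]<.2)&(abs(T[...,2]+.03)<.025)
q=T[M]; print(M.sum(),"max x",np.percentile(q[:,0],[99,100]))
for a in np.arange(.04,.15,.015):
    k=q[abs(q[:,0]-a)<.004]
    if len(k): print(round(a,3),"y",k[:,1].min(),k[:,1].max(),(k[:,1].min()+k[:,1].max())/2,"z",np.median(k[:,2]))
E
python3 bl.py
```

```text
6.65 [ 0.5143 -0.191   0.1734] [3.1414 0.0001 1.6958] [ 0.4467  0.4884 -3.191 ] 0.026635197955675736 59.84902024269104
13418 max x [0.1195 0.1205]
0.04 y -0.016056275031267598 0.015784553339560876 -0.0001358608458533611 z -0.030207717040070914
0.055 y -0.0160793059205076 0.015899174391680246 -9.006576441367674e-05 z -0.030148170235447653
0.07 y -0.01603529616749921 0.015958106588591016 -3.8594789454097014e-05 z -0.03017606393975937
0.085 y -0.016167316769616136 0.015935545350231093 -0.00011588570969252136 z -0.030142866426619036
0.1 y -0.016107612593730763 0.01586985364228123 -0.00011887947572476569 z -0.030126253260739796
0.115 y -0.016136723378254645 0.015749338290316314 -0.00019369254396916537 z -0.03012613301957138
```

>>> send_rows(steps=[{"dx":1.07,"dy":1.83,"dz":-0.25,"wx":-0.101,"wy":-0.0127,"wz":0},{"dx":1.07,"dy":1.83,"dz":-0.25,"wx":-0.101,"wy":-0.0127,"wz":0},{"dx":1.07,"dy":1.83,"dz":-0.25,"wx":-0.101,"wy":-0.0127,"wz":0},{"dx":1.07,"dy":1.83,"dz":-0.25,"wx":-0.101,"wy":-0.0127,"wz":0},{"dx":1.07,"dy":1.83,"dz":-0.25,"wx":-0.101,"wy":-0.0127,"wz":0}])

```text
clock: 7.2
tcp_pos: [0.5679, -0.0986, 0.1596]
tool_rot: [-3.141, 0.513, 1.697]
ft_force: [-0.5, -1.3, -2.8]
grip_width: 0.0268
grasp_force: 59.8
```

>>> send_rows(steps=[{"dx":1.06,"dy":1.83,"dz":-0.26,"wx":-0.101,"wy":-0.0127,"wz":0},{"dx":0,"dy":0,"dz":0,"wx":0,"wy":0,"wz":0},{"dx":0,"dy":0,"dz":0,"wx":0,"wy":0,"wz":0},{"dx":0,"dy":0,"dz":0,"wx":0,"wy":0,"wz":0}])

```text
clock: 7.6
tcp_pos: [0.5782, -0.082, 0.1577]
tool_rot: [-3.14, 0.61, 1.696]
ft_force: [0.0, -0.2, -2.8]
grip_width: 0.0269
grasp_force: 59.8
```

```bash
cat > st.py <<'E'
from h import *
H=np.radians(97.15); C,S_=np.cos(np.radians(35)),np.sin(np.radians(35))
X=np.array([C*np.cos(H),C*np.sin(H),-S_]); Y=np.array([np.sin(H),-np.cos(H),0]); Z=np.cross(X,Y)
mouth=np.array([.558,.081,.078])
def st():
    s=get_state(); R=Ro.from_euler("xyz",s["tool_rot"])
    tip=s["tcp_pos"]+R.apply([.140,0,-.028])-mouth
    print(s["clock"],"tcp",s["tcp_pos"],"tip in slot x,y(tool),up mm",1000*np.array([tip@X,tip@Y,-tip@Z]),"F along",np.array([s["ft_force"]@X,s["ft_force"]@Y,-s["ft_force"]@Z]),"T",s["wrist_torque"])
    e=(Ro.from_matrix(np.c_[X,Y,Z])*R.inv()).as_rotvec(); print("rot err",e,"grip",s["grasp_force"])
    return s
E
python3 - <<'E'
from st import *
s=st()
for n in ("wrist","side"):
    p,d=capture(n); cv2.imwrite(f"pics/{n}6.png",p); np.save(f"{n}6.npy",cloud(d,camera_model(n)))
p=cv2.imread("pics/side6.png")
cv2.imwrite("pics/side6c.png",np.hstack([cv2.resize(p[90:230,170:330],None,fx=2.5,fy=2.5),cv2.resize(cv2.imread("pics/wrist6.png"),(400,350))]))
E
```

```text
7.6 tcp [ 0.5782 -0.082   0.1577] tip in slot x,y(tool),up mm [-40.2661  -0.2452  -0.7255] F along [ 1.4207  0.0083 -2.4457] T [0.5208 0.0951 0.0279]
rot err [-0.0011 -0.001   0.0006] grip 59.79999125003815
```

View pics/side6c.png

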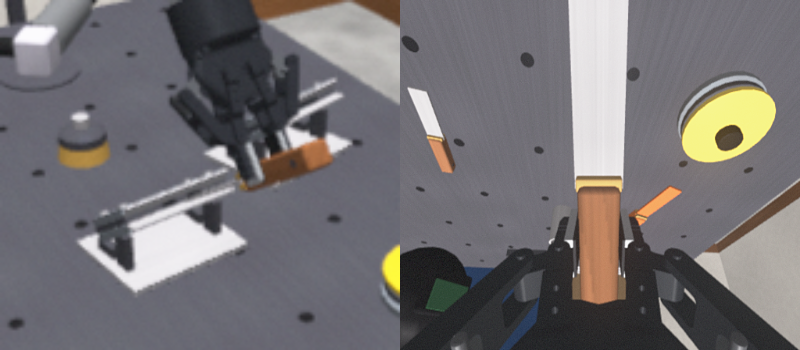

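The blade is lined up straight with the tool (wrist view) and the side view shows its tip in front of the mouth. I'll check blade and lips in the slot frame using the side and scene depth.

```bash
python3 - <<'E'
from st import *
P1=np.load("side6.npy"); p,d=capture("scene"); P2=cloud(d,camera_model("scene"))
for n,P in(("side",P1),("scene",P2)):
    q=(P-mouth).reshape(-1,3); q=q[~np.isnan(q).any(1)]; L=np.c_[q@X,q@Y,-(q@Z)]*1000
    print(n)
    for a in list(range(-100,-36,12))+[-36]+list(range(-28,4,4))+list(range(10,90,20)):
        k=L[(abs(L[:,0]-a)<2)&(abs(L[:,1])<75)&(abs(L[:,2])<28)]
        if len(k):
            print(a,len(k),"y %.0f..%.0f"%(k[:,1].min(),k[:,1].max()),"z hist",np.histogram(k[:,2],np.arange(-28,29,4))[0])
E
```

```text
side
-100 2 y -17..-17 z hist [0 0 0 0 0 0 2 0 0 0 0 0 0 0]
-76 1 y -15..-15 z hist [0 0 0 0 0 0 0 1 0 0 0 0 0 0]
-64 1 y -16..-16 z hist [0 0 0 0 0 0 0 1 0 0 0 0 0 0]
-52 1 y -15..-15 z hist [0 0 0 0 0 0 1 0 0 0 0 0 0 0]
-40 2 y -16..-14 z hist [0 0 0 0 0 0 2 0 0 0 0 0 0 0]
-12 6 y -39..60 z hist [0 0 0 0 5 0 0 0 0 1 0 0 0 0]
-8 102 y -68..61 z hist [ 0  0  0  0 42  4  0  0  0 30 26  0  0  0]
-4 92 y -68..63 z hist [ 0  0  0  2 22 26  0  0  3 25 14  0  0  0]
0 79 y -68..61 z hist [ 0  0  0  1  0 27  5  3 31 12  0  0  0  0]
10 12 y -69..57 z hist [0 0 0 1 1 1 0 1 2 2 4 0 0 0]
30 33 y -69..60 z hist [5 8 8 5 1 1 2 1 1 1 0 0 0 0]
50 17 y -70..52 z hist [1 3 2 1 0 1 3 3 1 1 1 0 0 0]
70 17 y -69..51 z hist [5 3 0 1 0 0 0 2 1 1 1 3 0 0]
scene
-100 14 y -18..17 z hist [ 0  0  0  0  0  0  3 11  0  0  0  0  0  0]
-88 9 y -16..17 z hist [0 0 0 0 0 0 0 8 1 0 0 0 0 0]
-76 10 y -21..15 z hist [0 0 0 0 0 0 1 9 0 0 0 0 0 0]
-64 9 y -17..15 z hist [0 0 0 0 0 0 0 9 0 0 0 0 0 0]
-52 11 y -18..17 z hist [ 0  0  0  0  0  0  1 10  0  0  0  0  0  0]
-40 7 y -12..15 z hist [0 0 0 0 0 0 1 6 0 0 0 0 0 0]
-12 25 y -62..65 z hist [ 0  0  0  0  3 10  0  0  0  0 11  1  0  0]
-8 89 y -67..63 z hist [ 0  0  0  1 23 31  2  0  0  1 30  1  0  0]
-4 68 y -69..62 z hist [ 0  0  0  0  5 34 13  0  0  4 12  0  0  0]
0 107 y -70..66 z hist [ 0  0  0  0  0 21 37  7  0 21 13  8  0  0]
10 50 y -67..64 z hist [ 0  0  0  0  1  2  3  1  3  1 17 21  1  0]
30 58 y -68..64 z hist [ 0  1  2  3  1  2  1  3  2  3 23 17  0  0]
50 48 y -60..63 z hist [ 2  1  4  0  2  2  3  1  2  4 13 14  0  0]
70 55 y -56..63 z hist [ 4  5  3  0  2  2  1  0  3  2 21 12  0  0]
```

>>> send_rows(steps=[{"dx":-0.2,"dy":0.02,"dz":0.06,"wx":0,"wy":0,"wz":0},{"dx":-0.1,"dy":0.81,"dz":-0.57,"wx":0,"wy":0,"wz":0},{"dx":-0.1,"dy":0.81,"dz":-0.57,"wx":0,"wy":0,"wz":0},{"dx":-0.1,"dy":0.81,"dz":-0.57,"wx":0,"wy":0,"wz":0},{"dx":0,"dy":0,"dz":0,"wx":0,"wy":0,"wz":0}])

```text
clock: 8.25
tcp_pos: [0.5731, -0.0555, 0.1405]
tool_rot: [-3.14, 0.61, 1.698]
ft_force: [0.5, -0.1, -1.6]
grip_width: 0.0268
grasp_force: 59.8
```

>>> send_rows(steps=[{"dx":-0.05,"dy":0.41,"dz":-0.29,"wx":0,"wy":0,"wz":0},{"dx":-0.05,"dy":0.41,"dz":-0.29,"wx":0,"wy":0,"wz":0},{"dx":-0.05,"dy":0.41,"dz":-0.29,"wx":0,"wy":0,"wz":0},{"dx":0,"dy":0,"dz":0,"wx":0,"wy":0,"wz":0}])

```text
clock: 8.65
tcp_pos: [0.5719, -0.0441, 0.1325]
tool_rot: [-3.141, 0.611, 1.697]
ft_force: [-0.8, 0.1, -3.0]
grip_width: 0.0269
grasp_force: 59.8
```

```bash
python3 -c "
from st import *
st()"
```

```text
8.65 tcp [ 0.5719 -0.0441  0.1325] tip in slot x,y(tool),up mm [ 5.6572 -1.8945  0.5181] F along [ 1.8907 -0.8187 -2.3504] T [0.473  0.0712 0.0122]
rot err [-0.0001 -0.0006 -0.0006] grip 59.8098349571228
```

>>> send_rows(steps=[{"dx":-0.05,"dy":0.41,"dz":-0.29,"wx":0,"wy":0,"wz":0},{"dx":-0.05,"dy":0.41,"dz":-0.29,"wx":0,"wy":0,"wz":0},{"dx":0,"dy":0,"dz":0,"wx":0,"wy":0,"wz":0}])

```text
clock: 8.95
tcp_pos: [0.5709, -0.0358, 0.1267]
tool_rot: [-3.141, 0.611, 1.697]
ft_force: [-0.1, 0.3, -3.1]
grip_width: 0.027
grasp_force: 59.8
```

>>> send_rows(steps=[{"dx":-0.05,"dy":0.41,"dz":-0.29,"wx":0,"wy":0,"wz":0},{"dx":-0.05,"dy":0.41,"dz":-0.29,"wx":0,"wy":0,"wz":0},{"dx":0,"dy":0,"dz":0,"wx":0,"wy":0,"wz":0}])

```text
clock: 9.25
tcp_pos: [0.5699, -0.0276, 0.1209]
tool_rot: [-3.141, 0.611, 1.697]
ft_force: [-0.1, -1.0, -2.3]
grip_width: 0.0269
grasp_force: 59.8
```

>>> send_rows(steps=[{"dx":-0.02,"dy":0.16,"dz":-0.11,"wx":0,"wy":0,"wz":0},{"dx":-0.02,"dy":0.16,"dz":-0.11,"wx":0,"wy":0,"wz":0},{"dx":0,"dy":0,"dz":0,"wx":0,"wy":0,"wz":0}])

```text
clock: 9.55
tcp_pos: [0.5696, -0.0248, 0.119]
tool_rot: [-3.141, 0.611, 1.696]
ft_force: [0.6, -0.1, -3.6]
grip_width: 0.0268
grasp_force: 59.8
```

```bash
python3 -c "
from st import *
st()"
```

```text
9.55 tcp [ 0.5696 -0.0248  0.119 ] tip in slot x,y(tool),up mm [29.2985 -1.6987  0.6126] F along [ 1.9151  0.5421 -3.0256] T [ 0.5153  0.0767 -0.0193]
rot err [-0.0001 -0.0001 -0.0003] grip 59.81046795845032
```

Still free. Now 2 mm at a time until it touches the face.

>>> send_rows(steps=[{"dx":-0.02,"dy":0.16,"dz":-0.115,"wx":0,"wy":0,"wz":0},{"dx":0,"dy":0,"dz":0,"wx":0,"wy":0,"wz":0}])

```text
clock: 9.75
tcp_pos: [0.5694, -0.0232, 0.1179]
tool_rot: [-3.141, 0.611, 1.696]
ft_force: [0.1, -0.0, -3.5]
grip_width: 0.0268
grasp_force: 59.8
```

>>> send_rows(steps=[{"dx":-0.02,"dy":0.16,"dz":-0.115,"wx":0,"wy":0,"wz":0},{"dx":0,"dy":0,"dz":0,"wx":0,"wy":0,"wz":0}])

```text
clock: 9.95
tcp_pos: [0.5692, -0.0216, 0.1167]
tool_rot: [-3.141, 0.611, 1.696]
ft_force: [0.2, 0.5, -2.5]
grip_width: 0.0267
grasp_force: 59.8
```

>>> send_rows(steps=[{"dx":-0.01,"dy":0.12,"dz":-0.085,"wx":0,"wy":0,"wz":0},{"dx":0,"dy":0,"dz":0,"wx":0,"wy":0,"wz":0}])

```text
clock: 10.15
tcp_pos: [0.5691, -0.0204, 0.1159]
tool_rot: [-3.141, 0.611, 1.696]
ft_force: [0.2, 0.2, -1.6]
grip_width: 0.0267
grasp_force: 59.8
```

```bash
python3 -c "
from st import *
st()"
```

```text
10.15 tcp [ 0.5691 -0.0204  0.1159] tip in slot x,y(tool),up mm [34.693  -1.6359  0.5724] F along [ 1.0863  0.2015 -1.2152] T [ 0.4528  0.0236 -0.0074]
rot err [-0.0001 -0.0001 -0.0003] grip 59.81069505214691
```

>>> send_rows(steps=[{"dx":-0.01,"dy":0.08,"dz":-0.06,"wx":0,"wy":0,"wz":0},{"dx":0,"dy":0,"dz":0,"wx":0,"wy":0,"wz":0}])

```text
clock: 10.35
tcp_pos: [0.569, -0.0196, 0.1154]
tool_rot: [-3.142, 0.611, 1.696]
ft_force: [0.5, -0.0, -3.4]
grip_width: 0.0265
grasp_force: 59.8
```

>>> send_rows(steps=[{"dx":-0.01,"dy":0.08,"dz":-0.06,"wx":0,"wy":0,"wz":0},{"dx":0,"dy":0,"dz":0,"wx":0,"wy":0,"wz":0}])

```text
clock: 10.55
tcp_pos: [0.5689, -0.0188, 0.1148]
tool_rot: [-3.142, 0.611, 1.696]
ft_force: [0.5, 0.0, -2.4]
grip_width: 0.0267
grasp_force: 59.8
```

```bash
python3 -c "
from st import *
st()"
```

```text
10.55 tcp [ 0.5689 -0.0188  0.1148] tip in slot x,y(tool),up mm [36.6488 -1.6457  0.5282] F along [ 1.3678  0.4924 -2.0128] T [0.4261 0.0823 0.0006]
rot err [-0.0001 -0.0001 -0.0002] grip 59.810417890548706
```

>>> send_rows(steps=[{"dx":-0.01,"dy":0.08,"dz":-0.06,"wx":0,"wy":0,"wz":0},{"dx":0,"dy":0,"dz":0,"wx":0,"wy":0,"wz":0}])

```text
clock: 10.75
tcp_pos: [0.5688, -0.018, 0.1141]
tool_rot: [-3.142, 0.611, 1.696]
ft_force: [-0.1, 0.8, -2.1]
grip_width: 0.0262
grasp_force: 59.8
```

>>> send_rows(steps=[{"dx":-0.01,"dy":0.08,"dz":-0.06,"wx":0,"wy":0,"wz":0},{"dx":0,"dy":0,"dz":0,"wx":0,"wy":0,"wz":0}])

```text
clock: 10.95
tcp_pos: [0.5687, -0.0172, 0.1136]
tool_rot: [-3.142, 0.611, 1.696]
ft_force: [0.1, -0.6, -2.2]
grip_width: 0.0265
grasp_force: 59.8
```

>>> send_rows(steps=[{"dx":-0.01,"dy":0.08,"dz":-0.06,"wx":0,"wy":0,"wz":0},{"dx":0,"dy":0,"dz":0,"wx":0,"wy":0,"wz":0}])

```text
clock: 11.15
tcp_pos: [0.5686, -0.0164, 0.113]
tool_rot: [-3.142, 0.611, 1.696]
ft_force: [0.2, -0.4, -3.0]
grip_width: 0.0268
grasp_force: 59.8
```

```bash
python3 -c "
from st import *
st()"
```

```text
11.15 tcp [ 0.5686 -0.0164  0.113 ] tip in slot x,y(tool),up mm [39.6944 -1.6284  0.4517] F along [ 1.376   0.1513 -2.6769] T [ 0.4935  0.0483 -0.025 ]
rot err [-0.0001 -0.0001 -0.0003] grip 59.81045186519623
```

>>> send_rows(steps=[{"dx":-0.01,"dy":0.08,"dz":-0.06,"wx":0,"wy":0,"wz":0},{"dx":0,"dy":0,"dz":0,"wx":0,"wy":0,"wz":0}])

```text
clock: 11.35
tcp_pos: [0.5685, -0.0156, 0.1123]
tool_rot: [-3.142, 0.611, 1.696]
ft_force: [0.5, 0.1, -2.7]
grip_width: 0.0267
grasp_force: 59.8
```

>>> send_rows(steps=[{"dx":-0.01,"dy":0.08,"dz":-0.06,"wx":0,"wy":0,"wz":0},{"dx":0,"dy":0,"dz":0,"wx":0,"wy":0,"wz":0}])

```text
clock: 11.55
tcp_pos: [0.5684, -0.0148, 0.1118]
tool_rot: [-3.141, 0.611, 1.696]
ft_force: [0.2, 0.1, -2.6]
grip_width: 0.0274
grasp_force: 59.8
```

>>> send_rows(steps=[{"dx":-0.01,"dy":0.08,"dz":-0.06,"wx":0,"wy":0,"wz":0},{"dx":0,"dy":0,"dz":0,"wx":0,"wy":0,"wz":0}])

```text
clock: 11.75
tcp_pos: [0.5683, -0.014, 0.1112]
tool_rot: [-3.142, 0.611, 1.696]
ft_force: [0.7, -0.2, -2.2]
grip_width: 0.0267
grasp_force: 59.8
```

>>> send_rows(steps=[{"dx":-0.01,"dy":0.08,"dz":-0.06,"wx":0,"wy":0,"wz":0},{"dx":0,"dy":0,"dz":0,"wx":0,"wy":0,"wz":0}])

```text
clock: 11.95
tcp_pos: [0.5682, -0.0132, 0.1105]
tool_rot: [-3.141, 0.611, 1.696]
ft_force: [0.7, -0.1, -3.1]
grip_width: 0.0268
grasp_force: 59.8
```

```bash
python3 -c "
from st import *
st()"
```

```text
11.95 tcp [ 0.5682 -0.0132  0.1105] tip in slot x,y(tool),up mm [43.7299 -1.6433  0.3098] F along [ 1.6504  0.7047 -2.6813] T [ 0.4827  0.0563 -0.0634]
rot err [-0.0001 -0.0001 -0.0003] grip 59.81054663658142
```

The tip is about 9 mm past the face with no resistance, so the blade happened to line up with the slot. I'll go on gently to the stop.

>>> send_rows(steps=[{"dx":-0.03,"dy":0.25,"dz":-0.17,"wx":0,"wy":0,"wz":0},{"dx":-0.03,"dy":0.25,"dz":-0.17,"wx":0,"wy":0,"wz":0},{"dx":0,"dy":0,"dz":0,"wx":0,"wy":0,"wz":0}])

```text
clock: 12.25
tcp_pos: [0.5675, -0.0079, 0.1069]
tool_rot: [-3.141, 0.611, 1.696]
ft_force: [0.4, 0.7, -1.8]
grip_width: 0.0266
grasp_force: 59.8
```

>>> send_rows(steps=[{"dx":-0.03,"dy":0.25,"dz":-0.17,"wx":0,"wy":0,"wz":0},{"dx":-0.03,"dy":0.25,"dz":-0.17,"wx":0,"wy":0,"wz":0},{"dx":0,"dy":0,"dz":0,"wx":0,"wy":0,"wz":0}])

```text
clock: 12.55
tcp_pos: [0.5669, -0.003, 0.1035]
tool_rot: [-3.141, 0.611, 1.696]
ft_force: [-0.5, 0.5, -2.5]
grip_width: 0.0265
grasp_force: 59.8
```

>>> send_rows(steps=[{"dx":-0.03,"dy":0.25,"dz":-0.17,"wx":0,"wy":0,"wz":0},{"dx":-0.03,"dy":0.25,"dz":-0.17,"wx":0,"wy":0,"wz":0},{"dx":0,"dy":0,"dz":0,"wx":0,"wy":0,"wz":0}])

```text
clock: 12.85
tcp_pos: [0.5663, 0.002, 0.1001]
tool_rot: [-3.141, 0.611, 1.696]
ft_force: [-0.1, -0.2, -2.7]
grip_width: 0.0268
grasp_force: 59.8
```

```bash
python3 -c "
from st import *
st()"
```

```text
12.85 tcp [0.5663 0.002  0.1001] tip in slot x,y(tool),up mm [62.2354 -1.6511  0.5861] F along [ 1.421  -0.1639 -2.3328] T [0.4923 0.0864 0.0196]
rot err [-0.     -0.0004 -0.0005] grip 59.80999231338501
```

>>> send_rows(steps=[{"dx":-0.02,"dy":0.16,"dz":-0.11,"wx":0,"wy":0,"wz":0},{"dx":-0.02,"dy":0.16,"dz":-0.11,"wx":0,"wy":0,"wz":0},{"dx":0,"dy":0,"dz":0,"wx":0,"wy":0,"wz":0}])

```text
clock: 13.15
tcp_pos: [0.566, 0.0051, 0.0981]
tool_rot: [-3.141, 0.611, 1.696]
ft_force: [-1.0, -0.6, -2.3]
grip_width: 0.0269
grasp_force: 59.8
```

>>> send_rows(steps=[{"dx":-0.01,"dy":0.08,"dz":-0.06,"wx":0,"wy":0,"wz":0},{"dx":0,"dy":0,"dz":0,"wx":0,"wy":0,"wz":0}])

```text
clock: 13.35
tcp_pos: [0.5659, 0.0057, 0.0976]
tool_rot: [-3.142, 0.611, 1.696]
ft_force: [-0.6, 0.1, -3.0]
grip_width: 0.0265
grasp_force: 59.8
```

>>> send_rows(steps=[{"dx":-0.01,"dy":0.08,"dz":-0.06,"wx":0,"wy":0,"wz":0},{"dx":0,"dy":0,"dz":0,"wx":0,"wy":0,"wz":0}])

```text
clock: 13.55
tcp_pos: [0.5658, 0.0065, 0.097]
tool_rot: [-3.142, 0.611, 1.696]
ft_force: [0.4, -0.4, -2.2]
grip_width: 0.0265
grasp_force: 59.8
```

>>> send_rows(steps=[{"dx":-0.01,"dy":0.08,"dz":-0.06,"wx":0,"wy":0,"wz":0},{"dx":0,"dy":0,"dz":0,"wx":0,"wy":0,"wz":0}])

```text
clock: 13.75
tcp_pos: [0.5657, 0.0074, 0.0964]
tool_rot: [3.142, 0.611, 1.696]
ft_force: [-0.0, 0.1, -3.6]
grip_width: 0.0265
grasp_force: 59.8
```

```bash
python3 -c "
from st import *
st()"
```

```text
13.75 tcp [0.5657 0.0074 0.0964] tip in slot x,y(tool),up mm [68.823  -1.5278  0.6024] F along [ 2.1255 -0.0399 -2.921 ] T [0.4944 0.0502 0.    ]
rot err [-0.0001 -0.     -0.0003] grip 59.810752272605896
```

>>> send_rows(steps=[{"dx":-0.01,"dy":0.08,"dz":-0.06,"wx":0,"wy":0,"wz":0},{"dx":0,"dy":0,"dz":0,"wx":0,"wy":0,"wz":0}])

```text
clock: 13.95
tcp_pos: [0.5656, 0.0082, 0.0958]
tool_rot: [-3.142, 0.611, 1.696]
ft_force: [0.3, 0.4, -2.2]
grip_width: 0.0269
grasp_force: 59.8
```

>>> send_rows(steps=[{"dx":-0.01,"dy":0.08,"dz":-0.06,"wx":0,"wy":0,"wz":0},{"dx":0,"dy":0,"dz":0,"wx":0,"wy":0,"wz":0}])

```text
clock: 14.15
tcp_pos: [0.5657, 0.0087, 0.0955]
tool_rot: [3.141, 0.611, 1.696]
ft_force: [0.1, -2.6, -0.6]
grip_width: 0.0267
grasp_force: 59.9
```

```bash
python3 -c "
from st import *
st()"
```

```text
14.15 tcp [0.5657 0.0087 0.0955] tip in slot x,y(tool),up mm [70.4416 -1.4032  0.5283] F along [-1.7766 -0.2689 -2.0041] T [-0.0859  0.0527  0.0639]
rot err [ 0.0005  0.0003 -0.0002] grip 59.88365113735199
```

>>> send_rows(steps=[{"dx":-0.01,"dy":0.08,"dz":-0.06,"wx":0,"wy":0,"wz":0},{"dx":0,"dy":0,"dz":0,"wx":0,"wy":0,"wz":0}])

```text
clock: 14.35
tcp_pos: [0.5658, 0.0088, 0.0955]
tool_rot: [3.141, 0.613, 1.695]
ft_force: [-0.2, -9.0, 4.7]
grip_width: 0.0268
grasp_force: 59.9
```

```bash
python3 - <<'E'
from st import *
s=st()
p,d=capture("wrist"); P=cloud(d,camera_model("wrist"))
R=Ro.from_euler("xyz",s["tool_rot"]); T=R.inv().apply((P-s["tcp_pos"]).reshape(-1,3)).reshape(P.shape)
for a in np.arange(.03,.1,.006):
    k=T[(abs(T[...,0]-a)<.001)&(abs(T[...,1])<.012)&(abs(T[...,2]+.03)<.03)]
    print(round(a,3),len(k),np.median(k[:,2]) if len(k) else "")
E
```

```text
14.35 tcp [0.5658 0.0088 0.0955] tip in slot x,y(tool),up mm [70.5194 -1.2386  0.4059] F along [-9.9498 -1.3213 -1.2874] T [-1.2348  0.0884  0.0503]
rot err [0.0018 0.0007 0.0002] grip 59.94130611419678
0.03 278 -0.038286784321636416
0.036 177 -0.0311636891146652
0.042 179 -0.031149831309850256
0.048 190 -0.031149431953657786
0.054 195 -0.0312417494015717
0.06 92 -0.04201988329397659
0.066 267 -0.04099034173928453
0.072 170 -0.03843121559390046
0.078 286 -0.044381938602518864
0.084 288 -0.04439903281151247
0.09 295 -0.04435903404773925
0.096 337 -0.04440574472399636
```

Home: the tip stops at 70.5 mm with a firm 10 N reaction. I'll ease off the push and let go.

>>> send_rows(steps=[{"dx":0.01,"dy":-0.1,"dz":0.07,"wx":0,"wy":0,"wz":0},{"dx":0,"dy":0,"dz":0,"wx":0,"wy":0,"wz":0}])

```text
clock: 14.6
tcp_pos: [0.5656, 0.0086, 0.0954]
tool_rot: [3.141, 0.611, 1.696]
ft_force: [0.9, -2.6, -0.6]
grip_width: 0.0266
grasp_force: 59.8
```

>>> send_rows(steps=[{"dx":0,"dy":0,"dz":0,"wx":0,"wy":0,"wz":0},{"dx":0,"dy":0,"dz":0,"wx":0,"wy":0,"wz":0},{"dx":0,"dy":0,"dz":0,"wx":0,"wy":0,"wz":0},{"dx":0,"dy":0,"dz":0,"wx":0,"wy":0,"wz":0},{"dx":0,"dy":0,"dz":0,"wx":0,"wy":0,"wz":0}], fingers=-1.0)

```text
clock: 15.1
tcp_pos: [0.5656, 0.0088, 0.0953]
tool_rot: [3.141, 0.611, 1.696]
ft_force: [-0.3, 0.4, 0.8]
grip_width: 0.0852
grasp_force: 0.0
```

>>> send_rows(steps=[{"dx":0,"dy":0,"dz":0,"wx":0,"wy":0,"wz":0},{"dx":0,"dy":0,"dz":0,"wx":0,"wy":0,"wz":0},{"dx":-0.07,"dy":0.57,"dz":0.82,"wx":0,"wy":0,"wz":0},{"dx":-0.07,"dy":0.57,"dz":0.82,"wx":0,"wy":0,"wz":0},{"dx":-0.14,"dy":1.14,"dz":1.64,"wx":0,"wy":0,"wz":0}])

```text
clock: 15.6
tcp_pos: [0.5624, 0.0318, 0.1285]
tool_rot: [-3.14, 0.611, 1.696]
ft_force: [0.6, -0.4, 0.3]
grip_width: 0.0853
grasp_force: 0.0
```

>>> send_rows(steps=[{"dx":-0.14,"dy":1.14,"dz":1.64,"wx":0,"wy":0,"wz":0},{"dx":-0.14,"dy":1.14,"dz":1.64,"wx":0,"wy":0,"wz":0},{"dx":-0.14,"dy":1.14,"dz":1.64,"wx":0,"wy":0,"wz":0},{"dx":-0.14,"dy":1.14,"dz":1.64,"wx":0,"wy":0,"wz":0},{"dx":0,"dy":0,"dz":0,"wx":0,"wy":0,"wz":0}])

```text
clock: 16.1
tcp_pos: [0.5578, 0.0788, 0.1965]
tool_rot: [3.136, 0.61, 1.694]
ft_force: [0.2, -0.1, -0.7]
grip_width: 0.0854
grasp_force: 0.0
```

```bash
python3 - <<'E'
from st import *
s=st()
p,d=capture("wrist"); cv2.imwrite("pics/w7.png",p)
for n in("wrist","scene"):
    p,d=capture(n); P=cloud(d,camera_model(n)); q=(P-mouth).reshape(-1,3); h=cv2.cvtColor(p,cv2.COLOR_BGR2HSV).reshape(-1,3)
    L=np.c_[q@X,q@Y,-(q@Z)]*1000
    M=(h[:,0]<16)&(h[:,1]>110)&(L[:,0]>-170)&(L[:,0]<-20)&(abs(L[:,1])<30)&(abs(L[:,2])<30); k=L[M]; print(n,M.sum(),np.percentile(k,[1,50,99],axis=0))
E
```

```text
16.1 tcp [0.5578 0.0788 0.1965] tip in slot x,y(tool),up mm [ 70.2434  -0.4582 123.9612] F along [ 0.3548  0.1461 -0.6583] T [ 0.337   0.0696 -0.0234]
rot err [-0.0017  0.0042 -0.0019] grip 0.0
wrist 2571 [[-146.2563  -14.5849    1.9978]
 [ -88.5207   -1.3732    6.118 ]
 [ -42.1009   11.2651    9.6255]]
scene 489 [[-150.549   -13.4235  -14.6362]
 [-101.312     9.2939    2.5624]
 [ -46.0328   14.862    10.1105]]
```

View pics/w7.png

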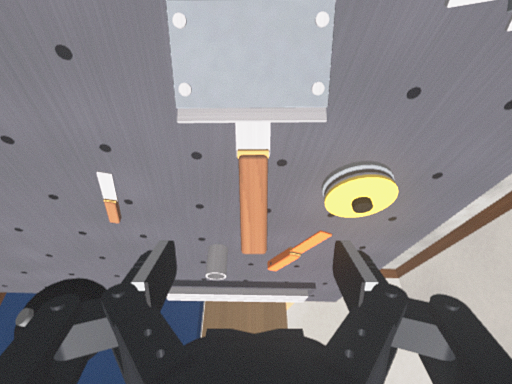

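The scraper sits in the holder with its handle front 42 mm from the mouth, which means it is fully home. The gripper is clear and the bystanders look untouched.

```bash
python3 -c "
from rig import *
print(close_job())"
```

```text
the job is handed in; nothing more can be done
None
```

The scraper is fully home in the right-most holder, with its tip against the stop and 42 mm of blade showing; it is released, the arm is clear, and the job was handed in at about 16 s.

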